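# Fold back the status plate of an examined specimen

### The arm

A 6-joint arm with a two-finger parallel gripper is mounted at the origin on the work surface. World frame = base frame: x ahead of the robot, y to its left, z up, the work surface at z = 0. Lengths are in m, angles in rad, forces in N, time in s.
With the tool pointing down it reaches from about 0.225 to 0.725 m from the base axis. Payload 3.1 kg.
Tool frame: the origin (TCP) lies midway between the tips of the shut fingers; the grasp point (between the pads) lies 19 mm behind it; z points along the fingers, y is the line along which they close (so a half turn about z gives the same grasp; the last joint's range is limited). The gripper opens to 85 mm and grips with 20 to 120 N. Pads are 22 mm wide; open, the fingers measure 114 mm over their backs; the gripper's body (76 mm by 85 mm) begins 54 mm behind the grasp point. The pads swing forward as they close: fully open they stand 13 mm farther back than shut.
Start: joints at [1.057, 0.048, 0.099, 1.622, 0, 1.443], TCP at [0.198, 0.486, 0.231] pointing down, gripper open.
Joint ranges: [-2.91, 2.91], [-0.99, 1.94], [-1.21, 1.42], [-2.12, 2.29], [-1.49, 1.47], [-3.14, 3.14]. Speed limits (rad/s): [2.79, 2.79, 3.14, 3.14, 3.14, 3.14].

### API

Orientations are given as [roll, pitch, yaw] about the fixed x, y, z axes, in that order (R = Rz(yaw) Ry(pitch) Rx(roll)).
In Python, from plant import status, cams, close_job gives the robot as it stands. The module is installed in compiled form; this text tells all that it offers.
- The arm moves only by the tool play_rows, never from a script. Its argument "deltas" is a list that holds one entry, the list of rows, each a list of 7 numbers: the turn, a rotation vector about the tool's x, y, z in rad, then the shift along the tool's x, y, z in cm, then the finger opening in cm, from 0 to 8.54. In form: [[[rx, ry, rz, tx, ty, tz, gripper], ...]]. A call has 1 to 5 rows; each row shifts and turns the commanded pose from where the row before left it, along the tool's axes as they then stand; what a row does not reach is not made up. A row lasts 1/10 s, in which the tool goes at most 50 mm and 8.59 degrees, less where a joint would pass 70% of its speed; a pose out of reach is approached as far as the arm can. A call is refused whole if a number of a shift passes 5 or a number of a turn 0.15, either way. A call with a gripper value outside its range is refused whole. The fingers move at their own pace and stop on an object; "newtons" is the grip in N (left out, the last holds). Time passes only in rows, so rows that do not move let the fingers close. It gives the time, the measured TCP pose, the force, the opening and the grip force at its end, in the units of the state.
- status.state(): the state, without advancing time (a new reading comes with each control period).
- cams.read_camera(name): name is "scene" or "top"; returns the picture (384x512x3 uint8, red, green, blue); there is no depth.
- cams.get_calibration(name): a dict with "mtx" (3x3 intrinsics, pixels), "distortion" ([k1, k2, p1, p2, k3] as OpenCV has them; the pictures are not rectified), "view" (4x4, takes a point from world to camera coordinates). Camera axes: x right, y up, looking along -z (the intrinsics and any distortion apply to the point x, -y, -z); pixel columns grow to the right and rows downward; lengths in m; the calibration is good to about 2 mm. A picture is of the moment at which its call begins. get_calibration takes no time and is no camera call.
- close_job(): hands the job in; it is judged then, once.
The state is a dict: "t": time; "joints": joint angles; "joint_velocities": joint speeds; "effort": joint torques, N m; "ee_pos": TCP position; "eef_rot": TCP orientation; "force": force on the tool from outside, world axes, zero at the start; "ft_torque": the same for the moment, N m; "width": finger opening in m; "grasp_force": force on a finger pad.
Only numpy, scipy, OpenCV 4.12 (cv2) and the standard library are available. Lean on these libraries where they do the work, as an engineer would, in place of code of your own. Each camera call takes 0.05 s, during which the arm holds its last target. There are 200 camera calls.

### The job

Each specimen tray in the rack has a hinged status plate on its front edge: it sticks out towards you, ring up, while the specimen is still to be examined, and lies folded right back on the ledge, tick up, once it is done. The pine cone has now been examined, so with a fingertip turn its tray's plate half a turn, up over its hinge and down the other side, and press it flat so that the tick shows. Push it only, without pinching it or picking anything up, and leave the other plates, the specimens and the things on the desk as they are.

Things in the scene. Friction and masses are not known exactly. Their poses are not given: they have to be found in the camera images.
- rack: fixed low grey steel rack plate on the desk, 200 mm by 530 mm, 8 mm thick; four like tray units stand side by side on it, 129 mm apart in its y, in any order. Origin: centre of its underside; x points away from the robot
- cone_unit: fixed unit that holds the pine cone, 122 mm wide (y). Front: aluminium label ledge, top 50 mm above the origin, from x = -88 to -12 mm; behind it an open white card tray to x = 89 mm, rim 55 mm above the origin. Origin: centre of its underside, 8 mm over the desk. z up, x away from the robot. Free space down to the desk in front of the ledge
- cone_hinge (a point): middle of the hinge line of the pine cone's status plate, at the front top edge of its ledge (unit frame x = -84, z = 62 mm: 70 mm above the desk); axes as the unit's, the hinge runs along y. The plate is white plastic, 100 mm wide, 6 mm thick, reaching 62 mm from the hinge, plus a 12 mm finger lip along its free edge bent 45 deg to the ring side
- cone_plate (a joint): angle of the pine cone's plate, rad. 0: level, sticking out to the robot over free space, ring up, lip slanting up; 1.57 upright; 3.14: folded back level 9 mm above the ledge, tick up, lip slanting down. Stops at both ends. Starts 0 to 0.35. Stiff friction hinge: about 1 N at the edge turns it; it never swings over by itself; let go, it stays where it is
- cone_ring (a point): centre of the raised open black ring (40 mm across) on one face of the pine cone's plate, the upper face while the plate sticks out; 33 mm from the hinge line, on the face's surface
- cone_tick (a point): the same point on the other face of the pine cone's plate, which bears a raised black tick: underneath while the plate sticks out, on top once it is folded back
- pod_plate (a joint): angle of the like plate on the seed pod's unit, same meaning; starts sticking out (0 to 0.35, ring up); leave it so
- pod_hinge (a point): middle of that plate's hinge line, as on the pine cone's unit
- nut_plate (a joint): angle of the like plate on the round nut's unit, same meaning; starts sticking out (0 to 0.35, ring up); leave it so
- nut_hinge (a point): middle of that plate's hinge line, as on the pine cone's unit
- capsule_plate (a joint): angle of the like plate on the poppy capsule's unit, same meaning; starts folded back (2.9 to 3.12, tick up) because that specimen is done already; leave it so
- capsule_hinge (a point): middle of that plate's hinge line, as on the pine cone's unit
- cone_center (a point): centre, half-way up, of an upright brown pine cone, 66 mm tall and about 58 mm across, with rows of scales; loose, leave alone
- pod_center (a point): centre, half-way up, of a long beaded brown seed pod lying in the tray, 96 mm long, 22 mm wide, 18 mm high; loose, leave alone
- nut_center (a point): centre, half-way up, of a smooth round brown nut with a seam, 40 mm across, 38 mm high, pointed top; loose, leave alone
- capsule_center (a point): centre, half-way up, of a cork-coloured poppy capsule, 42 mm across, 41 mm high, with a flat starred disc on top; loose, leave alone
- ruler: loose steel ruler lying on the desk right of the rack, 310 mm along its y, 30 mm wide, 3 mm thick; origin centre of underside; leave alone
- jar: loose glass jar with black cap on the desk left of the rack, 60 mm across, 85 mm high; origin centre of underside; leave alone
- loupe: loose black loupe standing left of the rack, 43 mm across, 30 mm high; origin centre of underside; leave alone
- forceps: loose steel forceps lying right of the rack, 125 mm along its y, 9 mm high; origin centre of underside; leave alone
- dish: loose shallow glass dish right of the rack, 90 mm across, 16 mm high; origin centre of underside; leave alone

How it is judged:
At the end, for the whole second after the job is handed in: The pine cone's plate is folded back flat at rest (angle above 3.0 rad, within 8 degrees of level), the seed pod's and nut's plates still stick out (below 0.6 rad), the poppy capsule's is still folded back (above 2.7 rad), and all four specimens lie within 20 mm of where they were (value of joint cone_plate above 3 rad and value of joint each of pod_plate, nut_plate below 0.6 rad and value of joint capsule_plate above 2.7 rad and velocity of joint cone_plate below 0.1 rad/s and distance of each of cone_center, pod_center, nut_center, capsule_center from where it was at the start of the episode below 0.02 m); the robot touches nothing.
It fails at once if the pine cone's plate is pinched: fingers press on both of its faces at once ((contact force between the fingers and cone_plate_c1 above 0.5 N or contact force between the fingers and cone_plate_c2 above 0.5 N) and (contact force between the fingers and cone_plate_c3 above 0.5 N or contact force between the fingers and cone_plate_c4 above 0.5 N)).
It fails at once if another plate is turned (raised beyond 0.7 rad, or the one already folded back opened below 2.5 rad) (value of joint any of pod_plate, nut_plate above 0.7 rad or value of joint capsule_plate below 2.5 rad).
It fails at once if a specimen is lifted or shifted by more than 20 mm (distance of any of cone_center, pod_center, nut_center, capsule_center from where it was at the start of the episode above 0.02 m).
It fails at once if the ruler, jar, loupe, forceps or dish is lifted or shifted by more than 30 mm (distance of any of ruler, jar, loupe, forceps, dish from where it was at the start of the episode above 0.03 m).
It also fails if it takes over 40 s, if anything falls off the work surface, if the arm or the gripper's body presses on something with over 40 N, if the wrist force passes 120 N, or if a joint passes its speed limit or range.

## Working session

There is one attempt and no reset: what is moved stays moved. The work goes in short steps, Python scripts to look and compute and a tool call to move; the robot and the scene stay as the last step left them, time stands still between calls to the robot, and variables do not carry over. Pictures are saved under pics/ and viewed, at most 10 in all, crops included, and the job is handed in when it is done.

Besides the shell and the picture viewer there is one more tool, called after "Emit:" in YAML: its name, and indented under it one key for each argument. play_rows: Moves the arm, as the interface text tells. Its arguments: {"type":"object","properties":{"deltas":{"type":"array"},"newtons":{"type":"number"}},"required":["deltas"]}

```bash
mkdir -p pics
python3 - <<'E'
from plant import status, cams
import cv2,numpy as np
for n in("scene","top"):
    cv2.imwrite(f"pics/{n}0.png",cams.read_camera(n)[:,:,::-1])
    c=cams.get_calibration(n);print(n,np.round(c["mtx"],1).tolist(),c["distortion"],np.round(c["view"],3).tolist())
s=status.state();print(s)
E
```

```text
scene [[385.3, 0.0, 248.9], [0.0, 385.3, 196.0], [0.0, 0.0, 1.0]] [0.02135973 0.         0.         0.         0.        ] [[-0.404, 0.915, -0.007, 0.239], [-0.788, -0.343, 0.511, 0.393], [0.465, 0.212, 0.859, -1.497], [0.0, 0.0, 0.0, 1.0]]
top [[372.6, 0.0, 256.5], [0.0, 372.6, 193.2], [0.0, 0.0, 1.0]] [-0.01073111  0.          0.          0.          0.        ] [[-0.004, -1.0, 0.007, -0.03], [0.996, -0.004, 0.086, -0.558], [-0.086, 0.007, 0.996, -1.186], [0.0, 0.0, 0.0, 1.0]]
{'t': 0.1, 'joints': array([ 1.05720407e+00,  4.86537573e-02,  9.77195692e-02,  1.62201332e+00,
       -2.75557232e-05,  1.44301143e+00]), 'joint_velocities': array([ 0.00110501, -0.00084289,  0.00380261,  0.00134154,  0.0003965 ,
        0.00163036]), 'effort': array([ 2.56244668e-03, -3.39849007e+01,  3.20935786e+01,  1.57845241e-02,
       -2.26807833e-04,  5.54054552e-06]), 'ee_pos': array([0.19729107, 0.4859036 , 0.23022864]), 'eef_rot': array([-3.13945550e+00, -2.46810131e-04,  2.75578506e+00]), 'force': array([-0.37616836,  0.12131781,  0.78177918]), 'ft_torque': array([ 0.04676084,  0.03324864, -0.03068377]), 'grasp_force': 0.0, 'width': 0.08542452329660574}
```

View pics/top0.png

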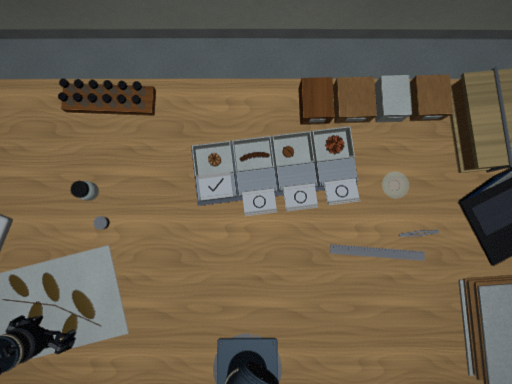

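View pics/scene0.png

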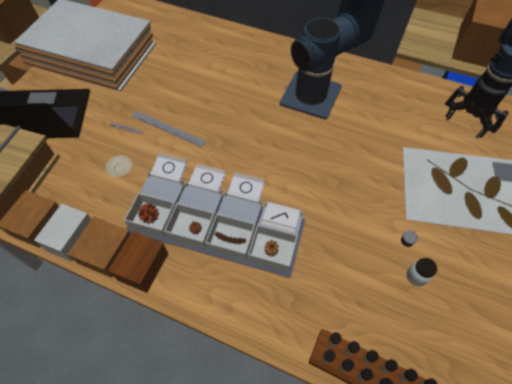

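The top view shows the pine cone in the rightmost tray at about (335,145), its plate sticking out with the ring at (342,191). The capsule, at the far left, has its tick up. I'll enlarge both views for corner points.

Run:
```python
import cv2
a=cv2.imread("pics/top0.png");cv2.imwrite("pics/c1.png",cv2.resize(a[120:215,280:380],None,fx=6,fy=6,interpolation=cv2.INTER_CUBIC))
a=cv2.imread("pics/scene0.png");cv2.imwrite("pics/c2.png",cv2.resize(a[145:245,115:215],None,fx=6,fy=6,interpolation=cv2.INTER_CUBIC))
```

```text
(no output)
```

View pics/c1.png

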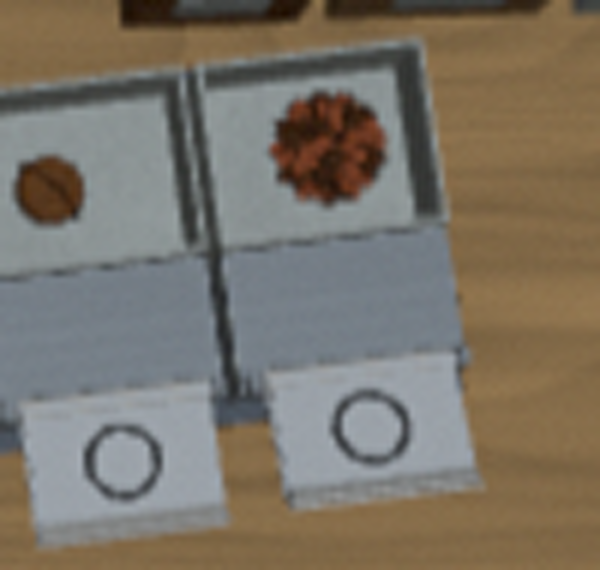

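View pics/c2.png

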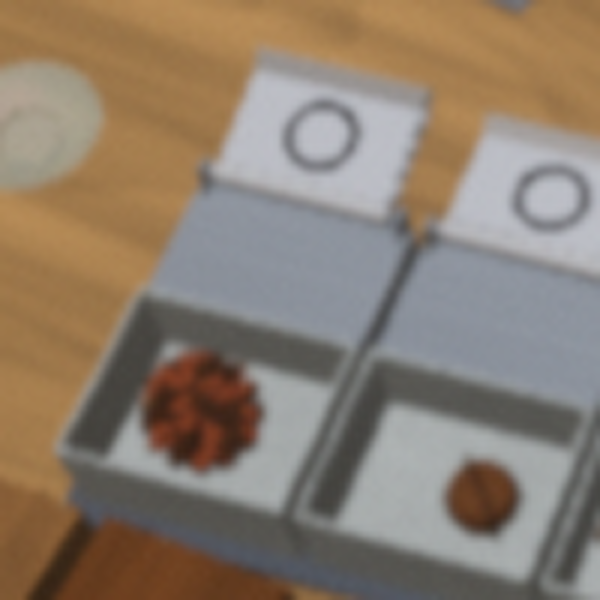

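In the top crop, the ring is at (371,427), the hinge edge runs (268,373)–(457,352), and the lip edge (292,503)–(482,487). In the scene crop, the ring is at (321,136), the hinge runs (215,180)–(393,219), and the lip (428,90)–(262,52). Next I'll triangulate these points.

```bash
cat > h.py <<'E'
import numpy as np,cv2
from plant import cams
def P(n):
    c=cams.get_calibration(n);return c["mtx"],np.array(c["distortion"]),(np.diag([1,-1,-1,1.])@c["view"])[:3]
def tri(pt,ps):
    A=[]
    for n,p in(("top",pt),("scene",ps)):
        K,d,V=P(n);A.append((V,cv2.undistortPoints(np.array([[p]],float),K,d).reshape(2,1)))
    X=cv2.triangulatePoints(A[0][0],A[1][0],A[0][1],A[1][1]).ravel();return X[:3]/X[3]
def atz(n,p,z):
    K,d,V=P(n);r=np.append(cv2.undistortPoints(np.array([[p]],float),K,d).ravel(),1)
    R=V[:,:3];C=-R.T@V[:,3];w=R.T@r;return C+w*(z-C[2])/w[2]
T=lambda u,v:(280+(u+.5)/6-.5,120+(v+.5)/6-.5)
S=lambda u,v:(115+(u+.5)/6-.5,145+(v+.5)/6-.5)
E
python3 - <<'E'
from h import *
np.set_printoptions(precision=4,suppress=True)
for n,t,s in(("ring",(371,427),(321,136)),("hingeR",(457,352),(215,180)),("hingeL",(268,373),(393,219)),("lipL",(292,503),(428,90)),("lipR",(482,487),(262,52))):
    print(n,tri(T(*t),S(*s)))
print("trayfar at z .063",atz("top",T(195,70),.063),atz("top",T(420,42),.063),"front rim",atz("top",T(222,250),.063),atz("top",T(445,222),.063))
print("scene rim",[atz("scene",S(*p),.063) for p in((70,457),(300,520),(147,295),(357,352))])
print("hinge z.07",[atz("top",T(*p),.07) for p in((457,352),(268,373))])
E
```

```text
ring [ 0.5605 -0.2966  0.0758]
hingeR [ 0.6005 -0.3447  0.0604]
hingeL [ 0.5885 -0.2422  0.0683]
lipL [ 0.5201 -0.2514  0.0913]
lipR [ 0.5283 -0.3513  0.0819]
trayfar at z .063 [ 0.7529 -0.2105  0.063 ] [ 0.768 -0.331  0.063] front rim [ 0.656  -0.2231  0.063 ] [ 0.6706 -0.3417  0.063 ]
scene rim [array([ 0.7728, -0.32  ,  0.063 ]), array([ 0.7572, -0.1978,  0.063 ]), array([ 0.677 , -0.3355,  0.063 ]), array([ 0.6633, -0.2191,  0.063 ])]
hinge z.07 [array([ 0.6003, -0.3443,  0.07  ]), array([ 0.5896, -0.2448,  0.07  ])]
```

Emit:
play_rows:
  deltas:
    - [[0, 0, 0, -3.0, -3.85, 0, 0], [0, 0, 0, -3.0, -3.85, 0, 0], [0, 0, 0, -3.0, -3.85, 0, 0], [0, 0, 0, -3.0, -3.85, 0, 0], [0, 0, 0, -3.0, -3.85, 0, 0]]
  newtons: 20

```text
t: 0.6
ee_pos: [0.2639, 0.2498, 0.2307]
eef_rot: [-3.141, 0.0, 2.757]
force: [1.5, -0.6, 0.2]
width: 0.0125
grasp_force: 0.0
```

Emit:
play_rows:
  deltas:
    - [[0, 0, 0, -3.0, -3.85, 0, 0], [0, 0, 0, -3.0, -3.85, 0, 0], [0, 0, 0, -3.0, -3.85, 0, 0], [0, 0, 0, -3.0, -3.85, 0, 0], [0, 0, 0, -3.0, -3.85, 0, 0]]

```text
t: 1.1
ee_pos: [0.3305, 0.0149, 0.2311]
eef_rot: [3.141, 0.001, 2.756]
force: [1.4, 0.4, -0.1]
width: -0.0001
grasp_force: 0.0
```

Emit:
play_rows:
  deltas:
    - [[0, 0, 0, -3.0, -3.85, 0, 0], [0, 0, 0, -3.0, -3.85, 0, 0], [0, 0, 0, -3.0, -3.85, 0, 0], [0, 0, 0, -3.0, -3.85, 0, 0], [0, 0, 0, -3.0, -3.85, 0, 0]]

```text
t: 1.6
ee_pos: [0.397, -0.22, 0.2308]
eef_rot: [3.141, -0.0, 2.755]
force: [0.7, 0.5, -0.9]
width: -0.0004
grasp_force: 0.0
```

Emit:
play_rows:
  deltas:
    - [[0, 0, -0.125, 0, 0, 0, 0], [0, 0, -0.125, 0, 0, 0, 0], [0, 0, -0.125, 0, 0, 0, 0], [0, 0, -0.125, 0, 0, 0, 0], [0, 0, 0, 0, 0, 0, 0]]

```text
t: 2.1
ee_pos: [0.3969, -0.2179, 0.2307]
eef_rot: [3.141, -0.001, -3.028]
force: [0.4, -0.4, -0.0]
width: -0.0001
grasp_force: 0.0
```

Emit:
play_rows:
  deltas:
    - [[0, -0.149, 0, 0, -1.4, 0, 0], [0, -0.149, 0, 0, -1.4, 0, 0], [0, -0.149, 0, 0, -1.4, 0, 0], [0, -0.149, 0, 0, -1.4, 0, 0], [0, -0.149, 0, 0, -1.4, 0, 0]]

```text
t: 2.6
ee_pos: [0.4051, -0.2882, 0.2327]
eef_rot: [-3.139, 0.752, -3.028]
force: [-0.6, 0.3, -0.2]
width: -0.0
grasp_force: 0.0
```

Emit:
play_rows:
  deltas:
    - [[0, -0.149, 0, 0, -1.4, 0, 0], [0, -0.149, 0, 0, -1.4, 0, 0], [0, 0, 0, 0, 0, 0, 0]]

```text
t: 2.9
ee_pos: [0.4059, -0.3153, 0.2259]
eef_rot: [3.118, 1.041, -3.055]
force: [0.2, -0.1, -0.2]
width: -0.0001
grasp_force: 0.0
```

```bash
cat > g.py <<'E'
from h import *
from plant import status
from scipy.spatial.transform import Rotation as R
np.set_printoptions(precision=3,suppress=True)
H=np.array([.5945,-.294,.070]);U=R.from_euler('z',.117)
def now():
    s=status.state();p=U.inv().apply(s["ee_pos"]-H)*1e3;T=U.inv()*R.from_euler('xyz',s["eef_rot"]);M=T.as_matrix()
    print("t",s["t"],"unit mm",p,"tool x,y,z",M.T.tolist() and np.round(M.T,3).tolist(),"F",s["force"],"j",s["joints"]);return p,M
def tip(th,r,al,press=2):  # TCP (x,z) mm for plate angle th, contact radius r, tool slope al
    z=np.array([np.cos(al),-np.sin(al)]);x=np.array([-np.sin(al),-np.cos(al)])
    e=np.array([-np.cos(th),np.sin(th)]);n=np.array([-np.sin(th),-np.cos(th)])
    c=max((s*11*x for s in(1,-1)),key=lambda v:-v@n)
    h=-(c@n); t=r-c@e
    return t*e+(3+h-press)*n
E
python3 -c "
from g import *
now()"
```

```text
t 2.9 unit mm [-189.77     0.816  155.905] tool x,y,z [[-0.505, 0.015, -0.863], [0.01, 1.0, 0.012], [0.863, -0.002, -0.505]] F [ 0.207 -0.051 -0.167] j [-1.379 -0.386 -0.602  1.222  1.036 -1.403]
```

Emit:
play_rows:
  deltas:
    - [[0, 0, 0, 2.6, 0, 2.9, 0], [0, 0, 0, 2.6, 0, 2.9, 0], [0, 0, 0, 2.6, 0, 2.9, 0], [0, 0, 0, 2.6, 0, 2.9, 0], [0, 0, 0, 2.6, 0, 2.9, 0]]

```text
t: 3.4
ee_pos: [0.4691, -0.3086, 0.046]
eef_rot: [-3.14, 1.042, -3.026]
force: [-0.2, -0.4, -1.1]
width: 0.0
grasp_force: 0.0
```

```bash
python3 -c "
from g import *
now()"
```

```text
t 3.4 unit mm [-126.198    0.153  -24.045] tool x,y,z [[-0.505, 0.001, -0.863], [0.003, 1.0, -0.001], [0.863, -0.003, -0.505]] F [-0.181 -0.402 -1.066] j [-1.212 -0.165 -0.84   0.503  0.992 -1.112]
```

Emit:
play_rows:
  deltas:
    - [[0, 0, 0, 0.9, 0, 0.5, 0], [0, 0, 0, -1.3, 0, 2.2, 0], [0, 0, 0, -1.3, 0, 2.2, 0], [0, 0, 0, -1.3, 0, 2.2, 0], [0, 0, 0, 0, 0, 0, 0]]

```text
t: 3.9
ee_pos: [0.5466, -0.3, 0.0392]
eef_rot: [-3.135, 1.045, -3.018]
force: [-1.2, -0.2, -0.4]
width: -0.0001
grasp_force: 0.0
```

```bash
cat >> g.py <<'E'
def path():
    p,M=now();cur=np.array([p[0],p[2]]);al=np.arctan2(-M[2,2],M[0,2])
    for thd in [20,30,40,50,60,70,80,90,100,110,120,130,140,150,160,170,180]:
        a2=np.radians(30 if thd<=90 else 30+(thd-90)*.4);th=np.radians(thd)
        tgt=tip(th,48,a2,2 if thd<180 else 3)
        if thd<=30: # face against bend corner
            b=62*np.array([-np.cos(th),np.sin(th)])+3*np.array([-np.sin(th),-np.cos(th)])
            x=np.array([-np.sin(a2),-np.cos(a2)]);z=np.array([np.cos(a2),-np.sin(a2)])
            tgt=b+z*17+x*(11-2)
        x=np.array([-np.sin(al),-np.cos(al)]);z=np.array([np.cos(al),-np.sin(al)])
        d=(tgt-cur)/10
        print(thd,"tgt",tgt,"ry %.3f tx %.2f tz %.2f"%(a2*-1+al if 0 else -(al-a2),d@x,d@z));cur=tgt;al=a2
E
python3 -c "
from g import *
path()
cv2.imwrite('pics/s1.png',cv2.resize(cams.read_camera('scene')[90:250,100:300,::-1],None,fx=3,fy=3))"
```

```text
t 3.9 unit mm [-48.22   -0.331 -30.838] tool x,y,z [[-0.502, -0.003, -0.865], [-0.0, 1.0, -0.003], [0.865, -0.001, -0.502]] F [-1.18  -0.202 -0.437] j [-1.032 -0.075 -0.81   0.221  0.909 -0.844]
20 tgt [-49.065   2.092] ry -0.002 tx -2.81 tz -1.73
30 tgt [-44.971  12.108] ry -0.000 tx -1.07 tz -0.15
40 tgt [-42.913  20.561] ry -0.000 tx -0.84 tz -0.24
50 tgt [-37.12   26.601] ry -0.000 tx -0.81 tz 0.20
60 tgt [-30.366  31.543] ry -0.000 tx -0.77 tz 0.34
70 tgt [-22.857  35.237] ry -0.000 tx -0.70 tz 0.47
80 tgt [-14.82   37.571] ry -0.000 tx -0.60 tz 0.58
90 tgt [-6.5   38.474] ry -0.000 tx -0.49 tz 0.68
100 tgt [ 1.199 38.325] ry 0.070 tx -0.37 tz 0.67
110 tgt [ 8.705 36.779] ry 0.070 tx -0.29 tz 0.71
120 tgt [15.774 33.895] ry 0.070 tx -0.21 tz 0.73
130 tgt [22.175 29.772] ry 0.070 tx -0.12 tz 0.75
140 tgt [27.701 24.549] ry 0.070 tx -0.03 tz 0.76
150 tgt [49.968 31.332] ry 0.070 tx -2.14 tz 0.91
160 tgt [54.092 23.186] ry 0.070 tx 0.15 tz 0.90
170 tgt [56.81  14.484] ry 0.070 tx 0.23 tz 0.88
180 tgt [58.049  4.474] ry 0.070 tx 0.36 tz 0.94
```

View pics/s1.png

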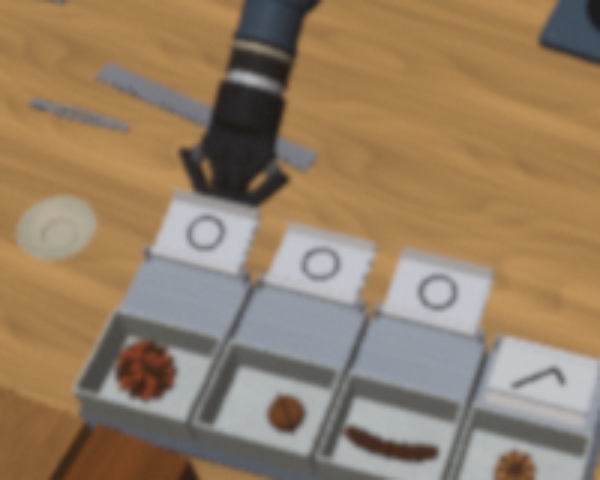

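The tool tip is under the pine cone's plate, with the gripper at about (240,170), in front of the lip. The plate has not moved. Now I'll lift.

Emit:
play_rows:
  deltas:
    - [[0, 0, 0, -0.95, 0, -0.55, 0], [0, 0, 0, -0.95, 0, -0.55, 0], [0, 0, 0, -0.9, 0, -0.6, 0], [0, 0, 0, -1.05, 0, -0.15, 0], [0, 0, 0, -0.85, 0, -0.25, 0]]

```text
t: 4.45
ee_pos: [0.5491, -0.2997, 0.0884]
eef_rot: [-3.141, 1.043, -3.028]
force: [1.0, -0.2, -1.2]
width: -0.0
grasp_force: 0.6
```

```bash
python3 -c "
from g import *
path()
cv2.imwrite('pics/s2.png',cv2.resize(cams.read_camera('scene')[90:250,100:300,::-1],None,fx=3,fy=3))"
```

```text
t 4.45 unit mm [-45.718  -0.397  18.427] tool x,y,z [[-0.504, 0.002, -0.864], [0.004, 1.0, -0.001], [0.864, -0.004, -0.504]] F [ 1.04  -0.185 -1.203] j [-1.026 -0.176 -0.778  0.346  0.901 -0.83 ]
20 tgt [-49.065   2.092] ry -0.005 tx 1.58 tz 0.53
30 tgt [-44.971  12.108] ry -0.000 tx -1.07 tz -0.15
40 tgt [-42.913  20.561] ry -0.000 tx -0.84 tz -0.24
50 tgt [-37.12   26.601] ry -0.000 tx -0.81 tz 0.20
60 tgt [-30.366  31.543] ry -0.000 tx -0.77 tz 0.34
70 tgt [-22.857  35.237] ry -0.000 tx -0.70 tz 0.47
80 tgt [-14.82   37.571] ry -0.000 tx -0.60 tz 0.58
90 tgt [-6.5   38.474] ry -0.000 tx -0.49 tz 0.68
100 tgt [ 1.199 38.325] ry 0.070 tx -0.37 tz 0.67
110 tgt [ 8.705 36.779] ry 0.070 tx -0.29 tz 0.71
120 tgt [15.774 33.895] ry 0.070 tx -0.21 tz 0.73
130 tgt [22.175 29.772] ry 0.070 tx -0.12 tz 0.75
140 tgt [27.701 24.549] ry 0.070 tx -0.03 tz 0.76
150 tgt [49.968 31.332] ry 0.070 tx -2.14 tz 0.91
160 tgt [54.092 23.186] ry 0.070 tx 0.15 tz 0.90
170 tgt [56.81  14.484] ry 0.070 tx 0.23 tz 0.88
180 tgt [58.049  4.474] ry 0.070 tx 0.36 tz 0.94
```

View pics/s2.png

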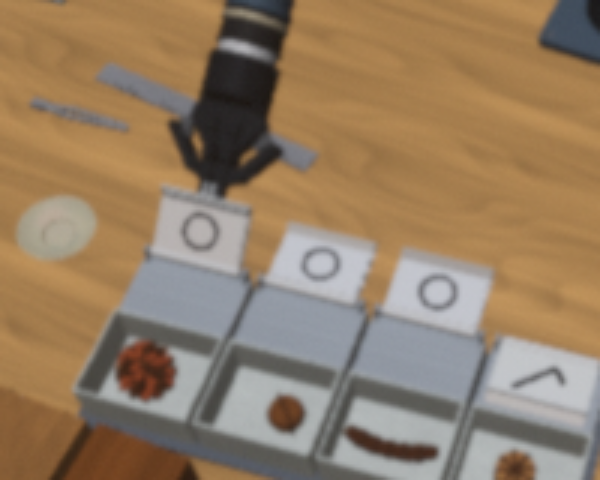

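The plate has turned up to about 35°, with its ring at (200,232), and the fingers are behind the lip. I'll continue.

Emit:
play_rows:
  deltas:
    - [[0, 0, 0, -1.15, 0, 0.35, 0], [0, 0, 0, -0.75, 0, 0.35, 0], [0, 0, 0, -0.7, 0, 0.45, 0], [0, 0, 0, -0.6, 0, 0.6, 0], [0, 0, 0, -0.5, 0, 0.7, 0]]

```text
t: 5.0
ee_pos: [0.5897, -0.2945, 0.1073]
eef_rot: [-3.141, 1.043, -3.026]
force: [-2.6, -0.7, -0.0]
width: -0.0003
grasp_force: 0.7
```

Emit:
play_rows:
  deltas:
    - [[0, 0.07, 0, -0.35, 0, 0.65, 0], [0, 0.07, 0, -0.3, 0, 0.7, 0], [0, 0.07, 0, -0.3, 0, 0.75, 0], [0, 0.07, 0, -0.3, 0, 0.75, 0]]

```text
t: 5.4
ee_pos: [0.6193, -0.2909, 0.0998]
eef_rot: [-3.142, 0.76, -3.027]
force: [-1.2, -0.6, 0.7]
width: -0.0006
grasp_force: 0.8
```

```bash
python3 -c "
from g import *
now()
cv2.imwrite('pics/s3.png',cv2.resize(cams.read_camera('scene')[90:250,100:300,::-1],None,fx=3,fy=3))"
```

```text
t 5.4 unit mm [24.988  0.174 29.824] tool x,y,z [[-0.725, 0.002, -0.689], [0.003, 1.0, -0.0], [0.689, -0.002, -0.725]] F [-1.218 -0.643  0.715] j [-0.795 -0.048 -0.47   0.621  0.575 -0.75 ]
```

View pics/s3.png

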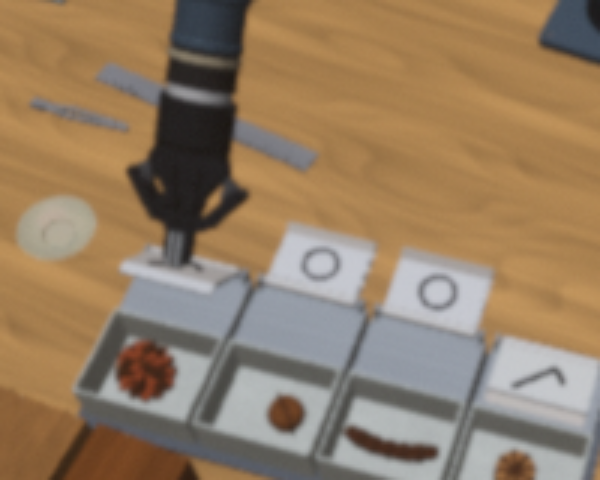

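The plate is past vertical at about 130°, seen edge-on with the tick face at (185,265) under the tip. Now I'll press it down.

Emit:
play_rows:
  deltas:
    - [[0, 0.07, 0, -0.3, 0, 1.15, 0], [0, 0.14, 0, -0.05, 0, 1.1, 0], [0, 0.1, 0, 0.05, 0, 0.65, 0], [0, 0.07, 0, 0.05, 0, 0.5, 0], [0, 0, 0, 0, 0, 0, 0]]

```text
t: 5.95
ee_pos: [0.6441, -0.2882, 0.0759]
eef_rot: [-3.141, 0.386, -3.024]
force: [1.7, -0.3, 3.3]
width: 0.0001
grasp_force: 1.5
```

```bash
python3 -c "
from g import *
now()"
```

```text
t 5.95 unit mm [49.895 -0.021  5.869] tool x,y,z [[-0.926, -0.0, -0.377], [0.0, 1.0, -0.001], [0.377, -0.001, -0.926]] F [ 1.705 -0.335  3.269] j [-0.631  0.212 -0.087  0.982  0.259 -0.71 ]
```

Emit:
play_rows:
  deltas:
    - [[0, 0, 0, 0.1, 0, 0.2, 0], [0, 0, 0, 0.1, 0, 0.2, 0], [0, 0, 0, 0, 0, 0, 0]]

```text
t: 6.25
ee_pos: [0.644, -0.2884, 0.0756]
eef_rot: [-3.14, 0.395, -3.025]
force: [3.4, 2.4, 8.4]
width: 0.0004
grasp_force: 4.2
```

Emit:
play_rows:
  deltas:
    - [[0, 0, 0, 0.15, 0, 0.3, 0], [0, 0, 0, 0, 0, 0, 0]]

```text
t: 6.45
ee_pos: [0.6442, -0.2886, 0.0752]
eef_rot: [-3.14, 0.398, -3.025]
force: [-2.6, 5.9, 16.1]
width: 0.0
grasp_force: 8.5
```

Emit:
play_rows:
  deltas:
    - [[0, 0, 0, -0.6, 0, -1.5, 0], [0, 0, 0, -1, 0, -3, 0], [0, 0, 0, -1, 0, -4, 0], [0, 0, 0, 0, 0, -4.5, 0], [0, 0, 0, 0, 0, -4.5, 0]]

```text
t: 6.95
ee_pos: [0.5975, -0.2931, 0.2392]
eef_rot: [3.14, 0.383, -3.029]
force: [0.4, -1.2, 0.5]
width: -0.0004
grasp_force: 0.0
```

```bash
python3 -c "
from g import *
now()
cv2.imwrite('pics/s4.png',cv2.resize(cams.read_camera('scene')[90:250,100:300,::-1],None,fx=3,fy=3))"
```

```text
t 6.95 unit mm [  3.072   0.53  169.249] tool x,y,z [[-0.928, 0.004, -0.374], [0.004, 1.0, 0.002], [0.374, 0.0, -0.928]] F [ 0.396 -1.178  0.534] j [-0.686  0.082  0.097  1.313  0.272 -0.762]
```

View pics/s4.png

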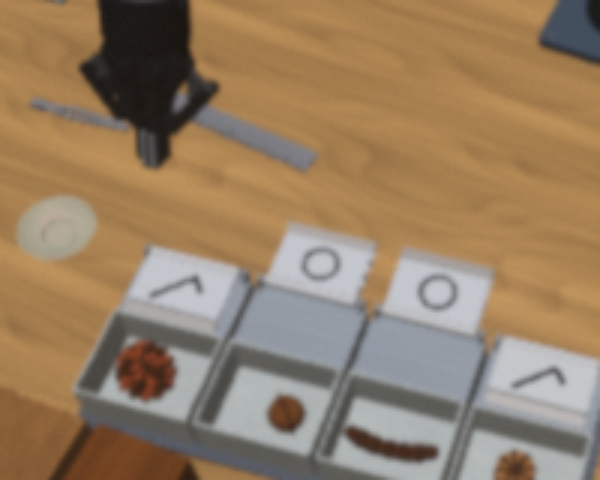

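The pine cone's plate now lies flat with its tick up at (178,288), like the capsule's. The other plates and the specimens are unchanged and the arm is clear.

Emit:
play_rows:
  deltas:
    - [[0, 0, 0, 0, 0, 0, 0], [0, 0, 0, 0, 0, 0, 0], [0, 0, 0, 0, 0, 0, 0]]

```text
t: 7.3
ee_pos: [0.5979, -0.2928, 0.2362]
eef_rot: [3.138, 0.38, -3.029]
force: [0.2, 0.9, -0.7]
width: 0.0001
grasp_force: 0.0
```

```bash
python3 -c "
from plant import close_job
print(close_job())"
```

```text
the job is handed in; nothing more can be done
None
```

The pine cone's plate is folded back and pressed flat against its stop, tick up; in the last picture the other plates, specimens and nearby desk things look unmoved, and the job was handed in at about 7 s (no verdict was returned).

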